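# Rebush the ram guide of the bench setting press

### The job

Fit the new bronze bushing in the head of the setting press: start it in the bore by hand, let go while it still stands proud, then press it in with the bushing driver from the punch block until its flange sits flush on the head. Press steadily and stop as soon as you feel it bottom, so the flange is not bruised; then put the driver back in its hole and leave everything else where it is.

Things in the scene. Friction and masses are not known exactly. Their poses are not given: they have to be found in the camera images.
- press: blue C-frame setting press fixed to the bench, ram and lever removed. Origin on the mat (3 mm above the bench) under the bore axis; z up, +x from bore to column. Head: round boss 64 mm wide, flat steel top 190 mm above the origin. Column 46 mm wide, 65 to 115 mm behind the axis, not above the head; two lugs 100 to 135 mm behind rise 17 mm above it. Base 110 mm wide, 20 high, 63 mm ahead of the axis to 123 behind.
- press_bore (a point): centre of the bore's mouth in the plane of the head's top face (193 mm above the bench); z up along the bore. Bore upright, 25 mm wide, mouth chamfered to 31 mm. The bushing slides in freely for about 15 mm; then the fit is tight and takes a steady push of about 8 to 18 N, different each time, until the flange meets the face, where the force rises sharply: come on it slowly.
- bush: new bushing, bright golden bronze, standing flange up: spigot 24 mm diameter, 30 long, foot tapered (20 mm at the end, full 4.5 mm up); flange 36 mm diameter, 8 thick, on top; 16 mm bore from the top; about 100 g. Origin at the centre of the foot, z up along its axis, height 38 mm. The flange bruises if the driver presses it with more than 40 N.
- bush_shoulder (a point): centre of the underside of the new bushing's flange (30 mm above its foot), the face that must come to lie on the press head at point press_bore
- driver: bushing driver standing upright in the block; black round handle with red bands. From below: steel pilot 14 mm diameter, 14 long, nose tapered (enters the bushing's bore); steel collar 30 mm diameter, 12 high, its underside bears on the flange; handle 20 mm diameter, 70 long. Origin at the pilot's tip, z up: collar underside at 14 mm, handle from 26 to 96 mm. 160 g.
- rack: beech punch block fixed to the bench, 60 (x) by 170 (y) by 48 mm high, origin at the centre of its underside (3 mm above the bench). Three 19 mm holes 36 mm deep at y = -55, 0, 55 mm hold the driver and two punches in an order that changes. The driver's collar rests on the block's top; its origin is then 34 mm above the block's.
- punch_a: hole punch, all steel, slim (shaft 13 mm, collar 25 mm, 104 mm long of which 74 mm stand above the block), in another hole of the block; stays there. Origin at its lower end
- punch_b: second hole punch, as punch_a
- old_bush: the old worn-out bushing, same size but dark brown, standing on the mat; stays where it is. Origin at its foot
- ram: the press's steel ram, 16 mm bar 140 mm long, lying on the mat left of the press; bystander
- lever_arm: the press's blue forked lever with a red ball, about 215 mm long, lying on the mat at the left; bystander
- mallet: white-headed mallet with wooden handle, 250 mm, lying near right, in front of the block; bystander
- pliers: revolving punch pliers with red handles, 180 mm, lying on the far edge of the mat; bystander
- file: file with wooden handle, 260 mm, lying near left; bystander
There are look-alikes about, which are no part of the job. What is shaped like the driver but green or purple is not meant.

How it is judged:
On the way, in this order (a step that is already met when the one before it is completed fails the run):
1. the new bushing stands started in the bore, at least 8 mm in and 6 to 22 mm proud of its seat, upright within 9 degrees, let go by the fingers and not yet pressed by the driver (z of bush_shoulder in the frame of press_bore between 0.006 and 0.022 m and horizontal distance between bush and press_bore below 0.003 m and angle between the z axis of bush and the z axis of press_bore, either way round below 0.16 rad and contact force between each of the arm, the fingers, driver and bush below 0.1 N), for 0.2 s.
2. the driver presses the bushing (over 3 N) with the flange down to within 1.5 mm of the head's face (z of bush_shoulder in the frame of press_bore below 0.0015 m and horizontal distance between bush_shoulder and press_bore below 0.002 m and contact force between driver and bush above 3 N), for 0.05 s.
At the end, for the whole second after the job is handed in: The bushing is home: the underside of its flange within 1.5 mm of the head's face, centred within 2 mm and square within 3 degrees; the driver stands at rest and upright (within 6 degrees) in the hole it came from, within 8 mm of where it was (z of bush_shoulder in the frame of press_bore below 0.0015 m and horizontal distance between bush_shoulder and press_bore below 0.002 m and angle between the z axis of bush and the z axis of press_bore, either way round below 0.05 rad and distance of driver from where it was at the start of the episode below 0.008 m and angle between driver's own z axis and vertical below 0.1 rad and linear speed of driver below 0.02 m/s); the robot touches nothing.
It fails at once if the driver presses on the bushing with more than 40 N (contact force between driver and bush above 40 N).
It fails at once if the bushing is pressed home with the fingers: touched by them when it is less than 5 mm from its seat in the bore (z of bush_shoulder in the frame of press_bore below 0.005 m and horizontal distance between bush_shoulder and press_bore below 0.004 m and contact force between the fingers and bush above 0.5 N).
It fails at once if another tool or part is moved by more than 25 mm (distance of any of punch_a, punch_b, old_bush, ram, lever_arm, mallet, pliers, file from where it was at the start of the episode above 0.025 m).
It also fails if it takes over 67 s, if anything falls off the work surface, if the arm or the gripper's body presses on something with over 40 N, if the wrist force passes 120 N, or if a joint passes its speed limit or range.

### The arm

A 6-joint arm with a two-finger parallel gripper is mounted at the origin on the work surface. World frame = base frame: x ahead of the robot, y to its left, z up, the work surface at z = 0. Lengths are in m, angles in rad, forces in N, time in s.
With the tool pointing down it reaches from about 0.425 to 0.95 m from the base axis. Payload 3.5 kg.
Tool frame: the origin (TCP) lies on the centre line of the jaws, within the pads' length; the fingertips stand 14 mm ahead of it and the grasp point (between the pads) lies 5 mm behind it (tips_ahead is the distance from the TCP to the fingertips, in m); y points along the fingers, z is the direction in which the jaws open and shut, and the axes are right-handed (so a half turn about y gives the same grasp; the last joint's range is limited). The gripper opens to 85 mm and grips with 20 to 120 N. Pads are 22 mm wide; open, the fingers measure 114 mm over their backs; the gripper's body (76 mm by 85 mm) begins 54 mm behind the grasp point. The pads swing forward as they close: fully open they stand 13 mm farther back than shut.
Start: joints at [-1.423, 0.286, 1.577, -0, 1.279, -0.15], TCP at [0.198, -0.645, 0.245] pointing down, gripper open.
Joint ranges: [-2.77, 2.77], [-0.9, 2.22], [0.21, 2.48], [-1.53, 4.67], [0.24, 2.81], [-2.84, 2.84]. Speed limits (rad/s): [2.79, 2.79, 3.14, 3.14, 3.14, 3.14].

### API

Orientations are given as a unit quaternion [x, y, z, w].
In Python, from plant import get_state, read_camera, sign_off, tips_ahead gives the robot as it stands.
- The arm moves only by the tool send_rows, never from a script. Its argument "plan" is a list of rows, each a list of 2 entries, a list of its own where there are three numbers: the shift along the tool's x, y, z in units of 12 cm (1.0 is 12 cm), then the turn, a rotation vector about the tool's x, y, z in units of 360 degrees (1.0 is 360 degrees). In form: [[[tx, ty, tz], [rx, ry, rz]], ...]. A call has 1 to 12 rows; each row shifts and turns the commanded pose from where the row before left it, along the tool's axes as they then stand; what a row does not reach is not made up. A row lasts 1/10 s, in which the tool goes at most 50 mm and 8.59 degrees, less where a joint would pass 70% of its speed; a pose out of reach is approached as far as the arm can. A call with a number of a shift or a turn outside -1 to 1 is refused whole. A call with a gripper value outside its range is refused whole. "gripper" is the closure, from 0 (fully open) to 1 (shut), set as the call begins (left out, the last holds). The fingers move at their own pace and stop on an object; "grip_force" is the grip in N (left out, the last holds). Time passes only in rows, so rows that do not move let the fingers close. It gives the time, the measured TCP pose, the force and the opening at its end, in the units of the state.
- get_state(): the state, without advancing time (a new reading comes with each control period).
- read_camera(name): name is "scene" or "top" or "wrist"; returns a dict with "img" (384x512x3 uint8, blue, green, red), "fx", "fy", "cx", "cy" (pixels), "world_from_camera" (4x4, takes a point from camera to world coordinates); the wrist camera has in their place "mount" (4x4, takes a point from camera to tool coordinates, whose origin is the TCP and whose axes are the tool frame's). Camera axes: x right, y down, z forward; pixel columns grow to the right and rows downward; lengths in m; the calibration is good to about 2 mm. A picture is of the moment at which its call begins: read the wrist's pose just before it. There is no depth.
- sign_off(): hands the job in, once; it reports no verdict.
The state is a dict: "time": time; "qpos": joint angles; "dq": joint speeds; "joint_efforts": joint torques, N m; "eef_pos": TCP position; "tcp_rot": TCP orientation; "contact_force": force on the tool from outside, world axes, zero at the start; "wrist_torque": the same for the moment, N m; "opening": opening from 0.0 (shut) to 1.0 (fully open).
Only numpy, scipy, OpenCV 4.12 (cv2) and the standard library are available. Lean on these libraries where they do the work, as an engineer would, in place of code of your own. Each camera call takes 0.05 s, during which the arm holds its last target. There are 200 camera calls.

## Working session

There is one attempt and no reset: what is moved stays moved. The work goes in short steps, Python scripts to look and compute and a tool call to move; the robot and the scene stay as the last step left them, time stands still between calls to the robot, and variables do not carry over. Pictures are saved under pics/ and viewed, about 8 in all and at most 12, crops included, and the job is handed in when it is done.

Besides the shell and the picture viewer there is one more tool, called after "Emit:" by a JSON object that holds its "api" and its "payload". send_rows: Moves the arm, as the interface text tells. Its arguments: {"type":"object","properties":{"plan":{"type":"array"},"gripper":{"type":"number"},"grip_force":{"type":"number"}},"required":["plan"]}

```bash
mkdir -p pics; ls; python3 - <<'E'
from plant import *
import cv2,json,numpy as np
print(get_state(),tips_ahead)
for n in("scene","top","wrist"):
    c=read_camera(n); cv2.imwrite(f"pics/{n}0.png",c["img"])
    print(n,c["fx"],c["fy"],c["cx"],c["cy"],np.round(c.get("world_from_camera",c.get("mount")),4).tolist())
a=cv2.imread("pics/scene0.png");
E
```

```text
pics
{'time': 0.0, 'qpos': array([-1.42299022e+00,  2.87186209e-01,  1.57815898e+00, -2.30426412e-06,
        1.27862882e+00, -1.50010520e-01]), 'dq': array([-0.00128344,  0.00095287,  0.00205513,  0.00159219,  0.00197907,
       -0.00017872]), 'joint_efforts': array([ 7.83604155e-04, -4.05971682e+01, -2.92627716e+01, -1.28350034e-04,
        5.75104030e-03,  5.17122388e-06]), 'eef_pos': array([ 0.19799583, -0.64465588,  0.24394322]), 'tcp_rot': array([-0.10490539,  0.70012308, -0.69843921,  0.10490569]), 'contact_force': array([-0.05930014, -1.01959869, -0.43979815]), 'wrist_torque': array([ 0.01602947, -0.00300136, -0.00085339]), 'opening': 1.0022891064408173} 0.014
scene 487.70440893760343 487.70440893760343 256.5027961615282 193.37895086277328 [[-0.2874, 0.6134, -0.7356, 1.6238], [0.9578, 0.1832, -0.2215, 0.2605], [-0.0011, -0.7683, -0.6401, 1.1214], [0.0, 0.0, 0.0, 1.0]]
top 364.1429963372162 364.1429963372162 249.65992556234207 197.40887332192796 [[0.0217, -0.9927, 0.1189, 0.361], [-0.9998, -0.0217, 0.0012, -0.0752], [0.0013, -0.1189, -0.9929, 1.3638], [0.0, 0.0, 0.0, 1.0]]
wrist 306.8442250546203 306.8442250546203 258.8470167930017 197.71784119367405 [[-0.0001, 0.9648, 0.2632, -0.0675], [0.0008, -0.2632, 0.9648, -0.129], [1.0, 0.0003, -0.0008, 0.0005], [0.0, 0.0, 0.0, 1.0]]
```

View pics/scene0.png

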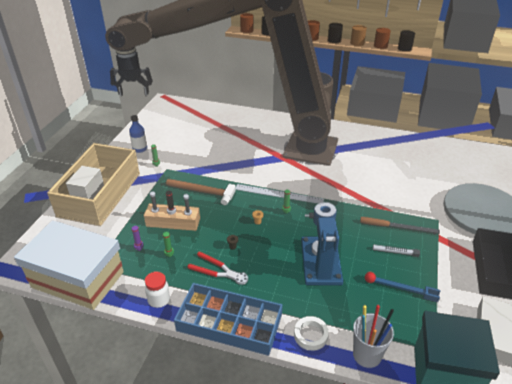

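View pics/top0.png

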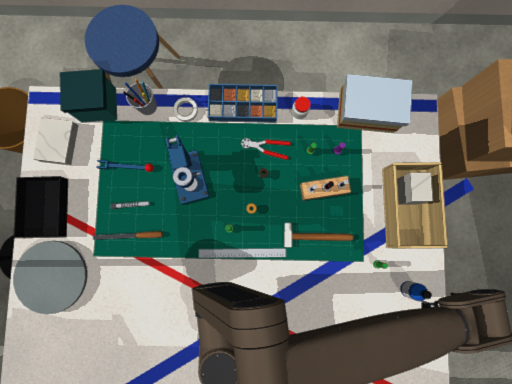

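Scene view: the golden bush is at about (258,216), the press head at (325,209), and the rack's black tool (middle hole) at (170,200). The old bush is at (233,241). In the top view they are at (251,209), (183,176), (330,185) and (264,172).

```bash
cat > h.py <<'E'
import cv2,numpy as np
from plant import *
def ray(c,u,v,z,T=None):
    T=c["world_from_camera"] if T is None else T
    T=np.asarray(T); d=T[:3,:3]@np.array([(u-c["cx"])/c["fx"],(v-c["cy"])/c["fy"],1]); o=T[:3,3]
    return o+d*(z-o[2])/d[2]
def blobs(img,lo,hi,box,amin=8):
    x0,y0,x1,y1=box
    m=cv2.inRange(cv2.cvtColor(img[y0:y1,x0:x1],cv2.COLOR_BGR2HSV),lo,hi)
    n,l,s,ce=cv2.connectedComponentsWithStats(m)
    return [(s[i,4],(s[i,:4]+[x0,y0,0,0]).tolist(),(ce[i]+[x0,y0]).round(1).tolist()) for i in range(1,n) if s[i,4]>=amin]
E
python3 - <<'E'
from h import *
s=read_camera("scene");t=read_camera("top")
print("bush top",blobs(t["img"],(12,120,100),(30,255,255),(235,195,268,225)))
print("bush scene",blobs(s["img"],(10,120,80),(30,255,255),(245,200,272,230)))
print("boss top",blobs(t["img"],(0,0,120),(180,70,255),(165,160,205,195)))
print("boss scene",blobs(s["img"],(0,0,120),(180,70,255),(305,195,345,225)))
print("rack top",blobs(t["img"],(8,60,90),(25,255,255),(290,165,360,210),50))
print("red rack scene",blobs(s["img"],(0,120,80),(6,255,255),(150,185,200,215),2),blobs(s["img"],(172,120,80),(180,255,255),(150,185,200,215),2))
z=lambda im,b,k:cv2.resize(im[b[1]:b[3],b[0]:b[2]],None,fx=k,fy=k,interpolation=cv2.INTER_CUBIC)
A=np.hstack([z(s["img"],(135,180,210,240),5),z(s["img"],(300,190,375,250),5)])
B=np.hstack([z(t["img"],(290,160,365,220),5),z(t["img"],(155,150,230,210),5)])
cv2.imwrite("pics/c1.png",np.vstack([A,B]))
E
```

```text
bush top [(np.int32(66), [247, 204, 10, 9], [251.1, 208.0])]
bush scene [(np.int32(94), [253, 211, 10, 13], [257.5, 216.2])]
boss top [(np.int32(214), [173, 167, 19, 19], [181.9, 175.8]), (np.int32(63), [185, 179, 12, 12], [191.9, 185.8])]
boss scene [(np.int32(459), [305, 195, 40, 22], [324.9, 203.1])]
rack top [(np.int32(639), [300, 176, 51, 24], [324.2, 188.0])]
red rack scene [] []
```

View pics/c1.png

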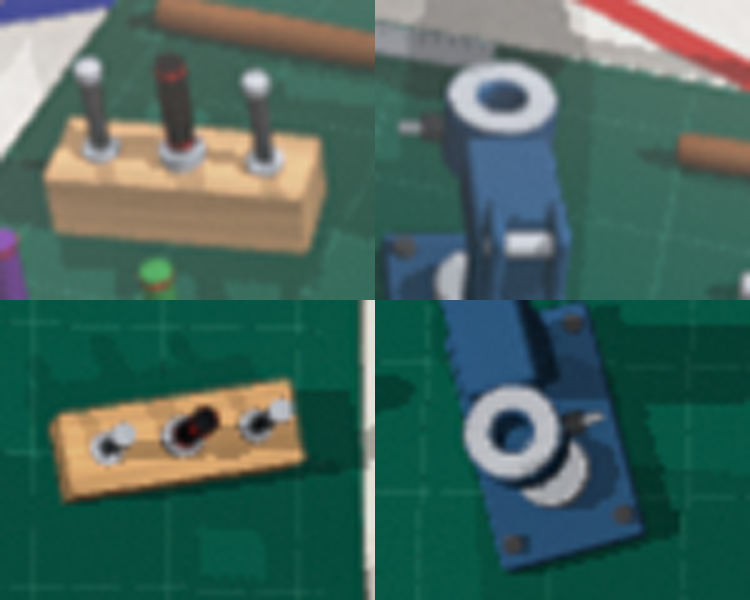

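Crop: the driver (black with red bands) is in the middle hole, with its collar at about scene (171,210). The boss ring's centre is at about top (182.4,176.4) and scene (325.4,209.4).

```bash
python3 - <<'E'
from h import *
from scipy.spatial.transform import Rotation as R
s=read_camera("scene");t=read_camera("top")
p=lambda n,*a:print(n,np.round(ray(*a),4))
p("bush top z41",t,251.4,208.2,.041);p("bush scn flange",s,257.7,214.5,.037)
p("bore top",t,182.4,176.4,.193);p("bore scn",s,325.4,209.4,.193)
# ring fit
def ell(c,box):
    x0,y0,x1,y1=box; im=cv2.resize(c["img"][y0:y1,x0:x1],None,fx=4,fy=4,interpolation=cv2.INTER_CUBIC)
    m=cv2.inRange(cv2.cvtColor(im,cv2.COLOR_BGR2HSV),(0,0,110),(180,75,255))
    cs,_=cv2.findContours(m,cv2.RETR_EXTERNAL,cv2.CHAIN_APPROX_NONE); k=max(cs,key=cv2.contourArea)
    e=cv2.fitEllipse(cv2.convexHull(k)); return (e[0][0]+.5)/4-.5+x0,(e[0][1]+.5)/4-.5+y0,e[1][0]/4,e[1][1]/4
e=ell(t,(170,163,196,181));print(e);e=ell(s,(312,200,338,219));print(e);p("bore scn ell",s,e[0],e[1],.193)
# driver collar ring in rack: collar top z=.051+.012
p("collar top",t,290+184/5,160+136/5,.063);p("collar scn",s,135+183/5,180+148/5,.063)
p("drv top T",t,290+203/5,160+120/5,.133);p("drv top S",s,135+171/5,180+62/5,.133)
# rack top corners from top view crop
for u,v in((52,118),(290,80),(300,162),(65,200)):p("rk",t,290+u/5,160+v/5,.051)
# press axis: base corners
for u,v in((505,570),(640,535),(582,305)):p("base",t,155+(u-375)/5,150+(v-300)/5,.023)
p("bottle-ish oldbush",t,264,172,.041)
st=get_state();print(np.round(R.from_quat(st["tcp_rot"]).as_matrix(),3).tolist(),st["eef_pos"])
E
```

```text
bush top z41 [ 0.4799 -0.0808  0.041 ]
bush scn flange [ 0.4809 -0.0796  0.037 ]
bore top [0.5654 0.147  0.193 ]
bore scn [0.5691 0.1487 0.193 ]
(181.86046504974365, 175.7193489074707, 18.314184188842773, 19.393688201904297)
(323.48121547698975, 207.67608165740967, 16.390565872192383, 26.735801696777344)
bore scn ell [0.5633 0.142  0.193 ]
collar top [ 0.56   -0.3513  0.063 ]
collar scn [ 0.5659 -0.3472  0.063 ]
drv top T [ 0.5606 -0.3494  0.133 ]
drv top S [ 0.5626 -0.3484  0.133 ]
rk [ 0.573  -0.2575  0.051 ]
rk [ 0.6049 -0.4315  0.051 ]
rk [ 0.5445 -0.4382  0.051 ]
rk [ 0.513  -0.2673  0.051 ]
base [0.4915 0.1799 0.023 ]
base [0.5197 0.081  0.023 ]
base [0.6931 0.1308 0.023 ]
bottle-ish oldbush [ 0.615  -0.1244  0.041 ]
[[-0.956, -0.0, 0.293], [-0.293, 0.001, -0.956], [-0.0, -1.0, -0.001]] [ 0.19806317 -0.64514475  0.24498718]
```

Emit:
{"api": "send_rows", "payload": {"plan": [[[0,-0.05,0],[0,-0.02315,0]],[[0,-0.05,0],[0,-0.02315,0]],[[0,-0.05,0],[0,-0.02315,0]],[[0,-0.05,0],[0,-0.02315,0]],[[0,-0.05,0],[0,-0.02315,0]],[[0,-0.05,0],[0,-0.02315,0]],[[0,-0.05,0],[0,-0.02315,0]],[[0,0,0],[0,-0.02315,0]],[[0,0,0],[0,-0.02315,0]],[[0,0,0],[0,-0.02315,0]],[[0,0,0],[0,0,0]]], "gripper": 0.0, "grip_force": 60}}

```text
time: 1.45
eef_pos: [0.1981, -0.6452, 0.2873]
tcp_rot: [-0.543, 0.453, -0.453, 0.543]
contact_force: [0.5, -0.6, 0.5]
opening: 1.003
```

```bash
cat >> h.py <<'E'
from scipy.spatial.transform import Rotation as R
def go(x,y,z,yaw=10.4):
    st=get_state(); M=R.from_quat(st["tcp_rot"]); A=M.as_matrix()
    a=np.deg2rad(yaw); zt=np.array([np.cos(a),np.sin(a),0]); yt=np.array([0,0,-1.]); W=np.c_[np.cross(yt,zt),yt,zt]
    d=(np.array([x,y,z])-st["eef_pos"])
    print("t",st["time"],"pos",st["eef_pos"].round(4),"yaw",np.rad2deg(np.arctan2(A[1,2],A[0,2])).round(2),"turn units",((M.inv()*R.from_matrix(W)).as_rotvec()/2/np.pi).round(4))
    print("units",(W.T@d/.12).round(4),"mm",np.linalg.norm(d)*1e3, "F",st["contact_force"].round(2),"op",round(st["opening"],3))
E
python3 -c "
from h import *
go(.480,-.080,.20)"
```

```text
t 1.45 pos [ 0.1981 -0.6452  0.2873] yaw 10.39 turn units [-0. -0. -0.]
units [-4.2088  0.7274  3.161 ] mm 637.6391279821902 F [ 0.45 -0.65  0.46] op 1.003
```

Emit:
{"api": "send_rows", "payload": {"plan": [[[-0.263,0,0.1976],[0,0,0]],[[-0.263,0,0.1976],[0,0,0]],[[-0.263,0,0.1976],[0,0,0]],[[-0.263,0,0.1976],[0,0,0]],[[-0.263,0,0.1976],[0,0,0]],[[-0.263,0,0.1976],[0,0,0]],[[-0.263,0,0.1976],[0,0,0]],[[-0.263,0.05,0.1976],[0,0,0]],[[-0.263,0.1,0.1976],[0,0,0]],[[-0.263,0.1,0.1976],[0,0,0]],[[-0.263,0.1,0.1976],[0,0,0]],[[-0.263,0.1,0.1976],[0,0,0]]]}}

```text
time: 2.65
eef_pos: [0.41, -0.2199, 0.2333]
tcp_rot: [-0.542, 0.453, -0.454, 0.542]
contact_force: [0.8, 0.4, -0.4]
opening: 1.0
```

Emit:
{"api": "send_rows", "payload": {"plan": [[[-0.263,0.1,0.1976],[0,0,0]],[[-0.263,0.1,0.1976],[0,0,0]],[[-0.263,0.08,0.1976],[0,0,0]],[[-0.263,0,0.1976],[0,0,0]],[[0,0,0],[0,0,0]],[[0,0,0],[0,0,0]]]}}

```text
time: 3.25
eef_pos: [0.4802, -0.0794, 0.1998]
tcp_rot: [0.543, -0.453, 0.453, -0.543]
contact_force: [0.1, 0.7, 0.7]
opening: 0.995
```

```bash
cat >> h.py <<'E'
def wrist():
    st=get_state(); c=read_camera("wrist"); T=np.eye(4); T[:3,:3]=R.from_quat(st["tcp_rot"]).as_matrix(); T[:3,3]=st["eef_pos"]
    return c,T@np.asarray(c["mount"])
def proj(c,T,p):
    q=np.linalg.inv(T)@np.r_[p,1]; return c["fx"]*q[0]/q[2]+c["cx"],c["fy"]*q[1]/q[2]+c["cy"]
E
python3 - <<'E'
from h import *
go(.480,-.080,.20)
c,T=wrist(); cv2.imwrite("pics/w1.png",c["img"])
print(proj(c,T,[.480,-.080,.041]))
for b in blobs(c["img"],(10,110,80),(32,255,255),(0,0,512,384),60): print(b, ray(c,b[2][0],b[2][1],.041,T).round(4))
E
```

```text
t 3.25 pos [ 0.4802 -0.0794  0.1998] yaw 10.4 turn units [0.     0.     0.0001]
units [ 0.0045 -0.0018 -0.0029] mm 0.6766017882539442 F [0.14 0.68 0.66] op 0.995
(np.float64(257.43441277444737), np.float64(186.00301593744683))
(np.int32(1057), [241, 167, 38, 39], [259.7, 186.4]) [ 0.4822 -0.08    0.041 ]
(np.int32(101), [151, 305, 9, 20], [155.7, 315.4]) [ 0.3972 -0.2417  0.041 ]
```

View pics/w1.png

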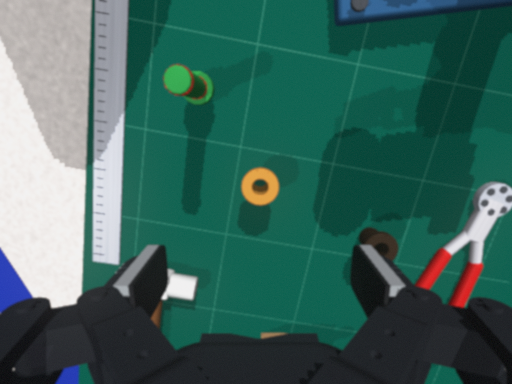

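The wrist view shows the bush flange at (260,186), so x, y ≈ (0.482, -0.080), which agrees with the other views. The jaws straddle it clear of the neighbours.

Emit:
{"api": "send_rows", "payload": {"plan": [[[0.008,0.2,0.012],[0,0,0]],[[0,0.25,0],[0,0,0]],[[0,0.25,0],[0,0,0]],[[0,0.25,0],[0,0,0]],[[0,0.2,0],[0,0,0]],[[0,0.1,0],[0,0,0]],[[0,0.05,0],[0,0,0]],[[0,0.032,0],[0,0,0]],[[0,0,0],[0,0,0]]]}}

```text
time: 4.2
eef_pos: [0.4822, -0.0813, 0.0405]
tcp_rot: [-0.543, 0.452, -0.453, 0.543]
contact_force: [0.9, -0.2, -0.3]
opening: 1.001
```

Emit:
{"api": "send_rows", "payload": {"plan": [[[0,0,0],[0,0,0]],[[0,0,0],[0,0,0]],[[0,0,0],[0,0,0]],[[0,0,0],[0,0,0]],[[0,0,0],[0,0,0]],[[0,0,0],[0,0,0]],[[0,0,0],[0,0,0]],[[0,0,0],[0,0,0]]], "gripper": 1.0, "grip_force": 60}}

```text
time: 5.0
eef_pos: [0.4822, -0.081, 0.0408]
tcp_rot: [-0.543, 0.452, -0.453, 0.543]
contact_force: [-1.5, -0.0, 6.5]
opening: 0.386
```

Emit:
{"api": "send_rows", "payload": {"plan": [[[0,-0.05,0],[0,0,0]],[[0,-0.1,0],[0,0,0]],[[0,-0.25,0],[0,0,0]],[[0,-0.3,0],[0,0,0]],[[0,-0.3,0],[0,0,0]],[[0,-0.3,0],[0,0,0]],[[0,-0.3,0],[0,0,0]],[[0,-0.25,0],[0,0,0]],[[0,0,0],[0,0,0]],[[0,0,0],[0,0,0]]]}}

```text
time: 6.0
eef_pos: [0.4816, -0.0807, 0.2626]
tcp_rot: [-0.543, 0.452, -0.453, 0.543]
contact_force: [-0.6, 0.7, -0.9]
opening: 0.385
```

```bash
python3 - <<'E'
from h import *
go(.5655,.1465,.262)
c,T=wrist(); s=read_camera("scene")
z=lambda im,b,k:cv2.resize(im[b[1]:b[3],b[0]:b[2]],None,fx=k,fy=k,interpolation=cv2.INTER_CUBIC)
p=get_state()["eef_pos"];q=np.linalg.inv(s["world_from_camera"])@np.r_[p,1];u,v=int(s["fx"]*q[0]/q[2]+s["cx"]),int(s["fy"]*q[1]/q[2]+s["cy"])
cv2.imwrite("pics/g1.png",np.hstack([z(c["img"],(160,250,360,384),2.2)[:290],z(s["img"],(u-35,v-35,u+35,v+35),4.2)[:290]]))
print(u,v)
E
```

```text
t 6.0 pos [ 0.4816 -0.0807  0.2626] yaw 10.41 turn units [-0.0002  0.      0.0001]
units [-1.7363  0.0047  1.0293] mm 242.21809678469643 F [-0.59  0.72 -0.88] op 0.385
257 159
```

View pics/g1.png

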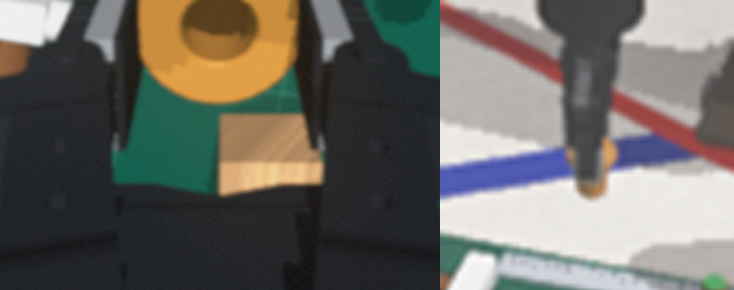

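Crop: the bush is gripped on the flange between the pads and hangs upright. I'll stop 90 mm short of the bore and measure the bore and the held bush with the same camera.

Emit:
{"api": "send_rows", "payload": {"plan": [[[-0.12,0,0.13],[0,0,0]],[[-0.22,0,0.23],[0,0,0]],[[-0.22,0,0.23],[0,0,0]],[[-0.22,0,0.23],[0,0,0]],[[-0.14,0,0.15],[0,0,0]],[[-0.066,0,0.059],[0,0,0]],[[0,0,0],[0,0,0]],[[0,0,0],[0,0,0]]]}}

```text
time: 6.9
eef_pos: [0.5809, 0.0573, 0.2607]
tcp_rot: [0.544, -0.453, 0.452, -0.543]
contact_force: [-1.1, -0.3, -1.1]
opening: 0.385
```

```bash
cat >> h.py <<'E'
def ring(img,lo,hi,box,hole=False,k=4):
    x0,y0,x1,y1=box; im=cv2.resize(img[y0:y1,x0:x1],None,fx=k,fy=k,interpolation=cv2.INTER_CUBIC)
    m=cv2.inRange(cv2.cvtColor(im,cv2.COLOR_BGR2HSV),lo,hi)
    cs,hh=cv2.findContours(m,cv2.RETR_CCOMP,cv2.CHAIN_APPROX_NONE)
    out=[]
    for c,h in zip(cs,hh[0]):
        if len(c)>40 and cv2.contourArea(c)>200:
            e=cv2.fitEllipse(c); out.append(("hole" if h[3]>=0 else "outer",round((e[0][0]+.5)/k-.5+x0,2),round((e[0][1]+.5)/k-.5+y0,2),round(e[1][0]/k,1),round(e[1][1]/k,1)))
    return out
E
python3 - <<'E'
from h import *
go(.5655,.1465,.262)
c,T=wrist(); cv2.imwrite("pics/w2.png",c["img"])
u,v=proj(c,T,[.5655,.1465,.193]); print(u,v)
u,v=int(u),int(v)
for r in ring(c["img"],(0,0,110),(180,80,255),(u-70,max(v-70,0),u+70,v+70)): print("boss",r,ray(c,r[1],r[2],.193,T).round(4))
p=get_state()["eef_pos"]; u,v=map(int,proj(c,T,p))
for r in ring(c["img"],(8,90,70),(32,255,255),(u-60,v-60,u+60,min(v+60,384))): print("bush",r,(ray(c,r[1],r[2],p[2]+.0005,T)-p).round(4))
E
```

```text
t 6.9 pos [0.5809 0.0573 0.2607] yaw 10.39 turn units [ 0.0004 -0.     -0.    ]
units [-0.7542 -0.0107  0.0079] mm 90.51890552653268 F [-1.15 -0.29 -1.08] op 0.385
259.1609701430807 72.17595905697972
boss ('outer', 227.54, 133.8, 10.2, 11.4) [0.5525 0.1074 0.193 ]
boss ('outer', 264.29, 77.38, 29.6, 37.6) [0.5691 0.1442 0.193 ]
boss ('outer', 213.06, 53.23, 3.0, 10.1) [0.5369 0.1518 0.193 ]
boss ('outer', 265.11, 69.44, 101.7, 109.4) [0.5687 0.1486 0.193 ]
boss ('hole', 265.06, 71.41, 50.4, 54.3) [0.5689 0.1476 0.193 ]
bush ('outer', 258.77, 262.22, 73.2, 97.7) [0.0006 0.0012 0.0005]
bush ('hole', 259.45, 311.19, 11.9, 14.5) [ 0.0056 -0.0242  0.0005]
```

View pics/w2.png

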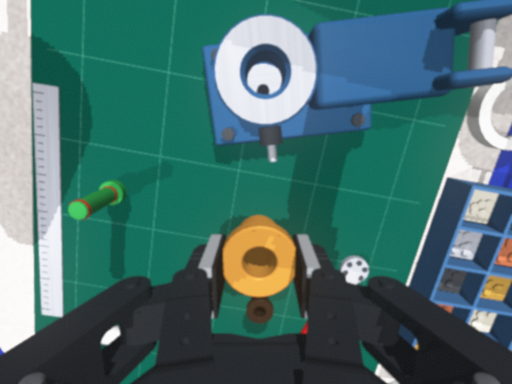

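The wrist view shows the boss rim at (265,69) and the mouth at (265,71), so the bore is at about (0.5688, 0.148). That agrees with the scene camera within 1 mm. The held bush is centred at about (260,261), within about 1 mm of the TCP.

```bash
python3 -c "
from h import *
go(.5683,.147,.240)"
```

```text
t 6.95 pos [0.581  0.057  0.2611] yaw 10.36 turn units [ 0.0003 -0.0001  0.    ]
units [-0.7567  0.1762  0.0316] mm 93.30695009615036 F [ 0.4  -0.49 -1.39] op 0.387
```

Emit:
{"api": "send_rows", "payload": {"plan": [[[-0.15,0,0.006],[0,0,0]],[[-0.25,0,0.01],[0,0,0]],[[-0.2,0,0.01],[0,0,0]],[[-0.1,0,0.006],[0,0,0]],[[-0.057,0,0],[0,0,0]],[[0,0.08,0],[0,0,0]],[[0,0.096,0],[0,0,0]],[[0,0,0],[0,0,0]],[[0,0,0],[0,0,0]]]}}

```text
time: 7.85
eef_pos: [0.5688, 0.1471, 0.2395]
tcp_rot: [0.544, -0.453, 0.452, -0.542]
contact_force: [0.2, -0.7, -0.4]
opening: 0.387
```

```bash
python3 - <<'E'
from h import *
go(.5683,.147,.226)
s=read_camera("scene");c,T=wrist()
z=lambda im,b,k:cv2.resize(im[b[1]:b[3],b[0]:b[2]],None,fx=k,fy=k,interpolation=cv2.INTER_CUBIC)
cv2.imwrite("pics/s3.png",np.hstack([z(s["img"],(295,160,365,235),5),z(c["img"],(180,180,330,330),2.5)]))
E
```

```text
t 7.85 pos [0.5688 0.1471 0.2395] yaw 10.34 turn units [ 0.0003 -0.0002 -0.    ]
units [ 0.0003  0.1127 -0.0041] mm 13.53256588253454 F [ 0.25 -0.73 -0.42] op 0.387
```

View pics/s3.png

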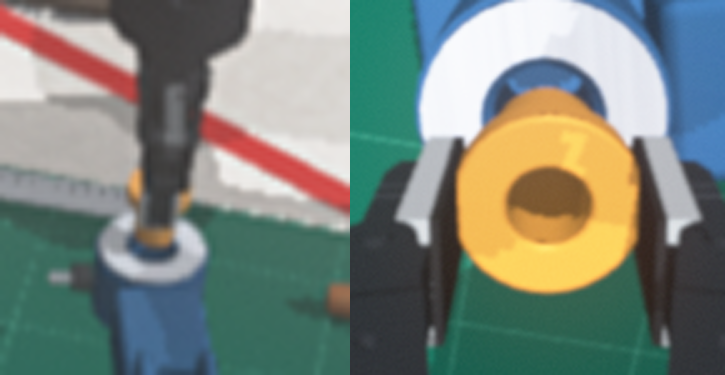

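The foot is over the mouth, centred within 1 mm across both views. Lowering gently now.

Emit:
{"api": "send_rows", "payload": {"plan": [[[0,0.025,0],[0,0,0]],[[0,0.025,0],[0,0,0]],[[0,0.025,0],[0,0,0]],[[0,0.025,0],[0,0,0]],[[0,0,0],[0,0,0]]]}}

```text
time: 8.45
eef_pos: [0.5688, 0.1479, 0.228]
tcp_rot: [0.544, -0.453, 0.452, -0.543]
contact_force: [0.2, 0.5, -0.7]
opening: 0.385
```

Emit:
{"api": "send_rows", "payload": {"plan": [[[0,0.02,0],[0,0,0]],[[0,0.02,0],[0,0,0]],[[0,0.015,0],[0,0,0]],[[0,0,0],[0,0,0]]]}}

```text
time: 8.85
eef_pos: [0.5689, 0.1477, 0.2218]
tcp_rot: [0.544, -0.453, 0.453, -0.543]
contact_force: [-0.4, -0.5, -1.6]
opening: 0.384
```

Emit:
{"api": "send_rows", "payload": {"plan": [[[0,0.015,0],[0,0,0]],[[0,0.015,0],[0,0,0]],[[0,0.008,0],[0,0,0]],[[0,0,0],[0,0,0]]]}}

```text
time: 9.25
eef_pos: [0.569, 0.1478, 0.2174]
tcp_rot: [0.544, -0.453, 0.453, -0.543]
contact_force: [-1.4, -1.5, -1.1]
opening: 0.386
```

Emit:
{"api": "send_rows", "payload": {"plan": [[[0,0,0],[0,0,0]],[[0,0,0],[0,0,0]],[[0,0,0],[0,0,0]],[[0,0,0],[0,0,0]],[[0,0,0],[0,0,0]],[[0,0,0],[0,0,0]],[[0,0,0],[0,0,0]]], "gripper": 0.0}}

```text
time: 9.95
eef_pos: [0.5691, 0.1479, 0.2176]
tcp_rot: [-0.543, 0.453, -0.453, 0.543]
contact_force: [0.6, 0.6, 0.2]
opening: 1.001
```

Emit:
{"api": "send_rows", "payload": {"plan": [[[0,-0.1,0],[0,0,0]],[[0,-0.2,0],[0,0,0]],[[0,-0.2,0],[0,0,0]],[[0,-0.2,0],[0,0,0]],[[0,-0.1,0],[0,0,0]],[[0,0,0],[0,0,0]],[[0,0,0],[0,0,0]]]}}

```text
time: 10.65
eef_pos: [0.5688, 0.1479, 0.313]
tcp_rot: [0.543, -0.453, 0.452, -0.543]
contact_force: [0.2, -0.0, 0.8]
opening: 0.998
```

```bash
python3 - <<'E'
from h import *
go(.5625,-.349,.30)
s=read_camera("scene");c,T=wrist();t=read_camera("top")
for n,k in("s",s),("w",c),("t",t): cv2.imwrite(f"pics/{n}4.png",k["img"])
z=lambda im,b,k:cv2.resize(im[b[1]:b[3],b[0]:b[2]],None,fx=k,fy=k,interpolation=cv2.INTER_CUBIC)
cv2.imwrite("pics/s4c.png",np.hstack([z(s["img"],(295,175,365,235),5),z(c["img"],(190,110,350,248),2.175)[:300]]))
u,v=map(int,proj(c,T,[.5685,.148,.216])); print(u,v)
for r in ring(c["img"],(8,90,70),(32,255,255),(u-60,v-60,u+60,v+60)): print("bush",r,ray(c,r[1],r[2],.216,T).round(4))
for r in ring(c["img"],(0,0,110),(180,80,255),(u-90,v-90,u+90,v+90)): print("boss",r,ray(c,r[1],r[2],.193,T).round(4))
E
```

```text
t 10.65 pos [0.5688 0.1479 0.313 ] yaw 10.4 turn units [ 0.0001  0.     -0.    ]
units [ 4.0632  0.1087 -0.7994] mm 497.096309394124 F [ 0.16 -0.04  0.78] op 0.998
257 203
bush ('outer', 259.48, 202.05, 45.3, 45.8) [0.5695 0.1496 0.216 ]
bush ('hole', 258.99, 196.98, 8.0, 14.0) [0.5684 0.1535 0.216 ]
boss ('outer', 264.3, 243.96, 7.2, 11.4) [0.5817 0.1064 0.193 ]
boss ('outer', 258.45, 196.01, 70.4, 73.0) [0.5689 0.1481 0.193 ]
boss ('hole', 259.48, 202.06, 46.0, 46.5) [0.5707 0.1431 0.193 ]
boss ('outer', 259.29, 151.87, 14.1, 34.8) [0.5629 0.1844 0.193 ]
```

View pics/s4c.png

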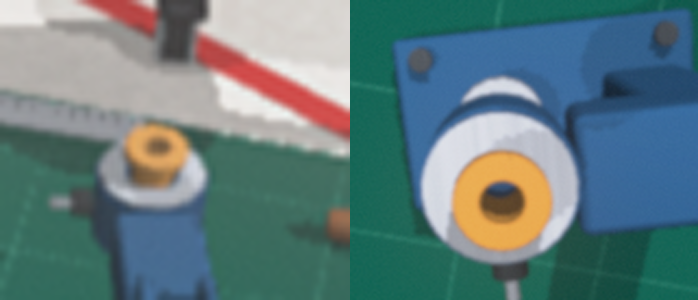

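The bush stands upright and proud in the bore, let go and centred: the flange ring in the wrist image is a clean circle at (259.5,202). Next, the driver.

Emit:
{"api": "send_rows", "payload": {"plan": [[[0.2,0,-0.04],[0,0,0]],[[0.35,0,-0.07],[0,0,0]],[[0.37,0,-0.07],[0,0,0]],[[0.37,0,-0.07],[0,0,0]],[[0.37,0,-0.07],[0,0,0]],[[0.37,0,-0.07],[0,0,0]],[[0.37,0,-0.07],[0,0,0]],[[0.37,0,-0.07],[0,0,0]],[[0.37,0,-0.07],[0,0,0]],[[0.37,0,-0.07],[0,0,0]],[[0.35,0,-0.07],[0,0,0]],[[0.2,0,-0.06],[0,0,0]]]}}

```text
time: 12.0
eef_pos: [0.5617, -0.3516, 0.3115]
tcp_rot: [0.543, -0.454, 0.452, -0.543]
contact_force: [-0.0, -0.3, 0.3]
opening: 1.001
```

Emit:
{"api": "send_rows", "payload": {"plan": [[[0,0.2,0],[0,0,0]],[[0,0.2,0],[0,0,0]],[[0,0.15,0],[0,0,0]],[[0,0,0],[0,0,0]],[[0,0,0],[0,0,0]]]}}

```text
time: 12.5
eef_pos: [0.5624, -0.3484, 0.2467]
tcp_rot: [-0.543, 0.453, -0.452, 0.543]
contact_force: [0.2, -0.1, 0.0]
opening: 1.005
```

```bash
python3 - <<'E'
from h import *
go(.5625,-.349,.23)
c,T=wrist(); cv2.imwrite("pics/w5.png",c["img"])
print("top",proj(c,T,[.5625,-.349,.133]),"collar",proj(c,T,[.5625,-.349,.057]))
r=lambda n,u,v,z:print(n,ray(c,u,v,z,T).round(4))
for b in blobs(c["img"],(0,0,0),(180,255,60),(180,60,340,260),150):print(b,ray(c,*b[2],.1,T).round(4))
for b in blobs(c["img"],(0,130,70),(7,255,255),(180,60,340,300),5):print("red",b)
cv2.imwrite("pics/w5c.png",cv2.resize(c["img"][60:260,100:400],None,fx=2.5,fy=2.5,interpolation=cv2.INTER_CUBIC))
E
```

```text
t 12.5 pos [ 0.5624 -0.3484  0.2467] yaw 10.4 turn units [ 0.0002  0.     -0.0003]
units [ 5.200e-03  1.389e-01 -1.000e-04] mm 16.674956720036633 F [ 0.16 -0.14  0.02] op 1.005
top (np.float64(257.82435143084723), np.float64(198.85387282621554)) collar (np.float64(258.06649313178707), np.float64(179.8117118964378))
(np.int32(309), [249, 192, 20, 19], [258.4, 201.0]) [ 0.5649 -0.3599  0.1   ]
red (np.int32(99), [247, 187, 23, 18], [258.0, 192.3])
```

View pics/w5c.png

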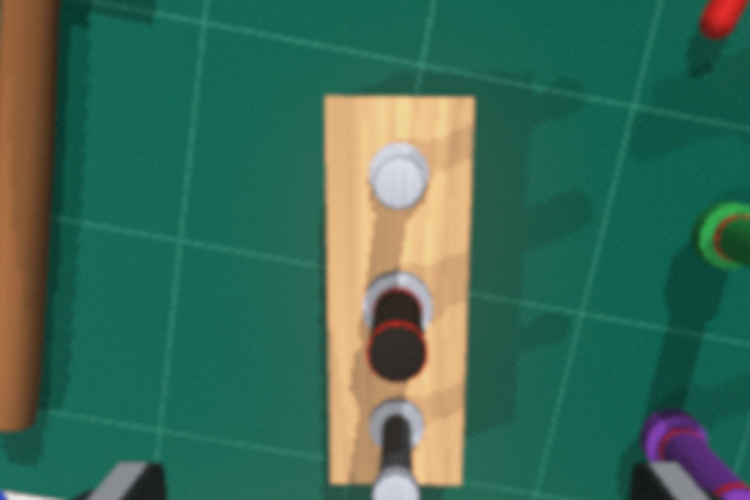

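The black driver with red bands is in the middle hole. Its handle top is at full-image (258.8,199.2) and its collar at (259,181), giving about (0.563, -0.349). The jaws are square to the block and clear of the punches.

Emit:
{"api": "send_rows", "payload": {"plan": [[[0.007,0.15,0.006],[0,0,0]],[[0,0.25,0],[0,0,0]],[[0,0.25,0],[0,0,0]],[[0,0.25,0],[0,0,0]],[[0,0.2,0],[0,0,0]],[[0,0.1,0],[0,0,0]],[[0,0.039,0],[0,0,0]],[[0,0,0],[0,0,0]],[[0,0,0],[0,0,0]]]}}

```text
time: 13.45
eef_pos: [0.5644, -0.35, 0.1007]
tcp_rot: [0.543, -0.452, 0.454, -0.543]
contact_force: [0.4, -0.3, 0.2]
opening: 1.0
```

Emit:
{"api": "send_rows", "payload": {"plan": [[[0,0,0],[0,0,0]],[[0,0,0],[0,0,0]],[[0,0,0],[0,0,0]],[[0,0,0],[0,0,0]],[[0,0,0],[0,0,0]],[[0,0,0],[0,0,0]],[[0,0,0],[0,0,0]],[[0,0,0],[0,0,0]],[[0,0,0],[0,0,0]],[[0,0,0],[0,0,0]]], "gripper": 1.0, "grip_force": 80}}

```text
time: 14.45
eef_pos: [0.5636, -0.3494, 0.0992]
tcp_rot: [0.543, -0.453, 0.453, -0.543]
contact_force: [-1.2, 0.8, 1.7]
opening: 0.215
```

Emit:
{"api": "send_rows", "payload": {"plan": [[[0,-0.05,0],[0,0,0]],[[0,-0.1,0],[0,0,0]],[[0,-0.2,0],[0,0,0]],[[0,-0.3,0],[0,0,0]],[[0,-0.3,0],[0,0,0]],[[0,-0.3,0],[0,0,0]],[[0,-0.25,0],[0,0,0]],[[0,-0.15,0],[0,0,0]],[[0,-0.1,0],[0,0,0]],[[0,0,0],[0,0,0]],[[0,0,0],[0,0,0]]]}}

```text
time: 15.55
eef_pos: [0.5632, -0.349, 0.3079]
tcp_rot: [-0.543, 0.453, -0.452, 0.543]
contact_force: [-0.4, -0.7, -2.6]
opening: 0.214
```

```bash
python3 - <<'E'
from h import *
go(.569,.148,.307)
c,T=wrist(); cv2.imwrite("pics/w6.png",c["img"]); p=get_state()["eef_pos"]
for b in blobs(c["img"],(0,130,60),(7,255,255),(200,180,320,384),5):print("red",b)
print("tip axis pred",[np.round(proj(c,T,p+[0,0,dz]),1).tolist() for dz in(.034,-.036,-.048,-.062)])
E
```

```text
t 15.55 pos [ 0.5632 -0.349   0.3079] yaw 10.4 turn units [ 0.0002  0.     -0.0002]
units [-4.0651  0.0072  0.7954] mm 497.05740341022084 F [-0.37 -0.7  -2.61] op 0.214
red (np.int32(126), [240, 224, 38, 20], [258.7, 230.2])
red (np.int32(451), [230, 278, 58, 38], [256.5, 288.5])
red (np.int32(22), [285, 303, 4, 10], [286.4, 307.2])
tip axis pred [[256.0, 305.5], [257.1, 232.7], [257.2, 225.5], [257.3, 218.1]]
```

Emit:
{"api": "send_rows", "payload": {"plan": [[[-0.2,-0.02,0.04],[0,0,0]],[[-0.35,-0.03,0.07],[0,0,0]],[[-0.37,0,0.07],[0,0,0]],[[-0.37,0,0.07],[0,0,0]],[[-0.37,0,0.07],[0,0,0]],[[-0.37,0,0.07],[0,0,0]],[[-0.37,0,0.07],[0,0,0]],[[-0.37,0,0.07],[0,0,0]],[[-0.37,0,0.07],[0,0,0]],[[-0.37,0,0.07],[0,0,0]],[[-0.35,0,0.07],[0,0,0]],[[-0.208,0,0.056],[0,0,0]]]}}

```text
time: 16.8
eef_pos: [0.5675, 0.1519, 0.3135]
tcp_rot: [0.544, -0.453, 0.451, -0.544]
contact_force: [1.1, 1.0, -1.2]
opening: 0.21
```

Emit:
{"api": "send_rows", "payload": {"plan": [[[0,0,0],[0,0,0]],[[0,0,0],[0,0,0]],[[0,0,0],[0,0,0]],[[0,0,0],[0,0,0]]]}}

```text
time: 17.2
eef_pos: [0.5692, 0.147, 0.3146]
tcp_rot: [0.543, -0.453, 0.453, -0.543]
contact_force: [0.4, -0.6, -3.0]
opening: 0.218
```

```bash
python3 - <<'E'
from h import *
go(.569,.1483,.295)
s=read_camera("scene");c,T=wrist()
cv2.imwrite("pics/s7.png",s["img"]);cv2.imwrite("pics/w7.png",c["img"])
z=lambda im,b,k:cv2.resize(im[b[1]:b[3],b[0]:b[2]],None,fx=k,fy=k,interpolation=cv2.INTER_CUBIC)
cv2.imwrite("pics/s7c.png",np.hstack([z(s["img"],(290,130,365,230),5)[:500],z(c["img"],(190,130,330,330),2.5)]))
E
```

```text
t 17.2 pos [0.5692 0.147  0.3146] yaw 10.31 turn units [ 0.0001 -0.0002  0.    ]
units [-1.060e-02  1.635e-01  1.000e-04] mm 19.66485836216181 F [ 0.41 -0.65 -3.02] op 0.218
```

View pics/s7c.png

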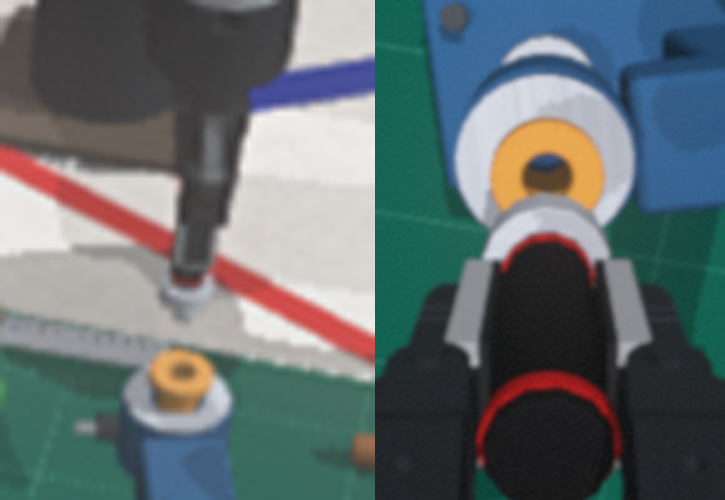

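Crop: the bush hole at x≈546 and the collar at x≈547 line up across the jaws. Next is the offset along tool x, using the silhouette edges.

```bash
python3 - <<'E'
from h import *
st=get_state();c=read_camera("wrist");im=c["img"]
W=np.linalg.inv(np.asarray(c["mount"]))
def pj(x,y,z):
    q=W@[x,y,z,1];return np.round([c["fx"]*q[0]/q[2]+c["cx"],c["fy"]*q[1]/q[2]+c["cy"]],1)
for y in(.036,.048):print("collar far edge e=0",y,pj(-.015,y,0),"e=-1mm",pj(-.016,y,0),"left",pj(0,y,-.015))
hsv=cv2.cvtColor(im,cv2.COLOR_BGR2HSV)
# edge profile down column through axis
print([(v,hsv[v,259].tolist()) for v in range(170,222,1)][::1])
M=R.from_quat(st["tcp_rot"]).as_matrix();p=st["eef_pos"]
def tw(P):return M.T@(np.array(P)-p)
for top in(.208,.212,.216):
  for yb in(.1478,.1490):
    b=tw([.569,yb,top]); print(top,yb,"far edge",pj(b[0]-.018,b[1],b[2]),"L/R",pj(b[0],b[1],b[2]-.018)[0],pj(b[0],b[1],b[2]+.018)[0])
b=tw([.5688,.148,.193]);print("boss far",pj(b[0]-.032,b[1],b[2]))
v=int(130+175/2.5)
for v in(195,200,203):
  r=hsv[v];g=[u for u in range(220,300) if 8<r[u,0]<30 and r[u,1]>110];print("gold",v,g[0],g[-1])
E
```

```text
collar far edge e=0 0.036 [257.3 208.6] e=-1mm [257.3 206.9] left [231.2 233.5]
collar far edge e=0 0.048 [257.3 202.7] e=-1mm [257.3 201.1] left [232.9 226.2]
[(170, [114, 19, 218]), (171, [114, 17, 210]), (172, [114, 17, 205]), (173, [111, 17, 200]), (174, [113, 17, 198]), (175, [120, 12, 195]), (176, [5, 17, 180]), (177, [13, 83, 182]), (178, [16, 150, 204]), (179, [17, 166, 226]), (180, [18, 165, 232]), (181, [18, 164, 232]), (182, [18, 164, 231]), (183, [17, 165, 232]), (184, [17, 164, 232]), (185, [17, 164, 232]), (186, [18, 166, 231]), (187, [17, 164, 232]), (188, [18, 165, 232]), (189, [17, 166, 228]), (190, [15, 151, 202]), (191, [11, 84, 142]), (192, [115, 56, 109]), (193, [107, 122, 115]), (194, [106, 133, 111]), (195, [107, 124, 99]), (196, [109, 105, 80]), (197, [107, 76, 64]), (198, [150, 13, 60]), (199, [13, 86, 80]), (200, [15, 125, 88]), (201, [16, 129, 91]), (202, [15, 126, 91]), (203, [15, 135, 89]), (204, [16, 135, 91]), (205, [15, 125, 92]), (206, [13, 75, 109]), (207, [11, 27, 134]), (208, [140, 5, 148]), (209, [116, 13, 160]), (210, [115, 17, 161]), (211, [111, 16, 162]), (212, [112, 16, 177]), (213, [115, 16, 196]), (214, [110, 19, 205]), (215, [112, 19, 203]), (216, [115, 17, 200]), (217, [112, 19, 200]), (218, [113, 17, 198]), (219, [111, 18, 200]), (220, [115, 16, 201]), (221, [120, 12, 188])]
0.208 0.1478 far edge [257.3 177. ] L/R 234.8 279.9
0.208 0.149 far edge [257.6 175.5] L/R 235.0 280.2
0.212 0.1478 far edge [257.3 178. ] L/R 234.4 280.3
0.212 0.149 far edge [257.6 176.5] L/R 234.7 280.6
0.216 0.1478 far edge [257.3 179.1] L/R 234.0 280.6
0.216 0.149 far edge [257.6 177.6] L/R 234.3 280.9
boss far [257.2 156.3]
gold 195 237 280
gold 200 237 280
gold 203 237 280
```

```bash
python3 - <<'E'
from h import *
im=cv2.imread("pics/w7.png");s=cv2.imread("pics/s7.png");S=read_camera("scene");c=read_camera("wrist");st=get_state()
W=np.linalg.inv(np.asarray(c["mount"]))
def pj(x,y,z):
    q=W@[x,y,z,1];return np.round([c["fx"]*q[0]/q[2]+c["cx"],c["fy"]*q[1]/q[2]+c["cy"]],1)
print("handle top far edge",pj(-.010,-.034,0),pj(-.008,-.034,0),"near",pj(.010,-.034,0))
h=cv2.cvtColor(im,cv2.COLOR_BGR2HSV)
print([(v,h[v,258].tolist()) for v in list(range(218,236))+list(range(272,290))+list(range(325,350,2))])
h=cv2.cvtColor(s,cv2.COLOR_BGR2HSV)
W2=np.linalg.inv(S["world_from_camera"])
def ps(P):
    q=W2@np.r_[P,1];return np.round([S["fx"]*q[0]/q[2]+S["cx"],S["fy"]*q[1]/q[2]+S["cy"]],2)
p=st["eef_pos"];print("pred collar mid",ps(p-[0,0,.042]),"+1mm y",ps(p+[0,.001,-.042]),"bush top",ps([.569,.148,.214]),"bore",ps([.569,.148,.193]))
def edges(row,a,b,f): u=[x for x in range(a,b) if f(h[row,x])];return row,u[:1],u[-1:],np.mean(u) if u else 0
for r in range(198,212,2):print("bush",edges(r,315,340,lambda q:8<q[0]<30 and q[1]>110))
g=cv2.cvtColor(s,cv2.COLOR_BGR2GRAY)
for r in(186,188,189,190,191):print(r,g[r,318:338].tolist())
E
```

```text
handle top far edge [256.5 282.4] [256.5 287.6] near [256.6 331.4]
[(218, [114, 18, 199]), (219, [115, 17, 200]), (220, [111, 18, 202]), (221, [123, 13, 190]), (222, [168, 31, 167]), (223, [178, 103, 161]), (224, [179, 168, 165]), (225, [0, 188, 155]), (226, [0, 167, 113]), (227, [0, 117, 63]), (228, [0, 20, 38]), (229, [120, 7, 38]), (230, [150, 7, 37]), (231, [0, 13, 39]), (232, [160, 20, 39]), (233, [170, 19, 41]), (234, [120, 7, 38]), (235, [170, 20, 38]), (272, [60, 20, 26]), (273, [140, 26, 29]), (274, [130, 32, 24]), (275, [120, 19, 27]), (276, [30, 10, 26]), (277, [178, 96, 40]), (278, [179, 177, 85]), (279, [0, 204, 130]), (280, [0, 209, 150]), (281, [0, 209, 156]), (282, [0, 209, 162]), (283, [0, 210, 171]), (284, [0, 210, 159]), (285, [0, 192, 114]), (286, [0, 149, 58]), (287, [165, 19, 27]), (288, [150, 19, 27]), (289, [120, 9, 27]), (325, [120, 9, 29]), (327, [90, 10, 25]), (329, [0, 10, 25]), (331, [170, 29, 26]), (333, [165, 17, 30]), (335, [13, 98, 47]), (337, [12, 75, 34]), (339, [98, 27, 38]), (341, [110, 38, 40]), (343, [102, 41, 31]), (345, [108, 34, 38]), (347, [
[... 242 characters left out ...]
6.0))
bush (204, [320], [331], np.float64(325.5))
bush (206, [321], [331], np.float64(326.0))
bush (208, [322], [330], np.float64(326.0))
bush (210, [323], [328], np.float64(325.5))
186 [179, 172, 157, 145, 148, 147, 112, 83, 75, 73, 72, 82, 127, 175, 153, 109, 93, 101, 105, 106]
188 [178, 179, 176, 150, 119, 141, 175, 169, 156, 154, 157, 172, 185, 186, 167, 151, 142, 133, 129, 132]
189 [178, 179, 177, 150, 114, 116, 137, 150, 165, 171, 173, 177, 179, 175, 162, 158, 159, 157, 161, 175]
190 [178, 178, 180, 168, 131, 117, 117, 125, 136, 146, 156, 161, 169, 170, 172, 174, 176, 175, 176, 194]
191 [178, 176, 179, 175, 157, 141, 128, 121, 127, 141, 152, 162, 166, 173, 176, 178, 179, 176, 176, 190]
```

Emit:
{"api": "send_rows", "payload": {"plan": [[[-0.008,0.1,0.002],[0,0,0]],[[-0.008,0.1,0.001],[0,0,0]],[[0,0.06,0],[0,0,0]],[[0,0,0],[0,0,0]],[[0,0,0],[0,0,0]]]}}

```text
time: 17.95
eef_pos: [0.5692, 0.1501, 0.2832]
tcp_rot: [0.544, -0.453, 0.452, -0.543]
contact_force: [-0.2, 0.3, -1.0]
opening: 0.209
```

```bash
python3 - <<'E'
from h import *
go(.569,.149,.283)
st=get_state();c,T=wrist();s=read_camera("scene");cv2.imwrite("pics/w8.png",c["img"]);cv2.imwrite("pics/s8.png",s["img"])
W=np.linalg.inv(np.asarray(c["mount"]))
def pj(x,y,z):
    q=W@[x,y,z,1];return np.round([c["fx"]*q[0]/q[2]+c["cx"],c["fy"]*q[1]/q[2]+c["cy"]],1)
M=R.from_quat(st["tcp_rot"]).as_matrix();p=st["eef_pos"]
for top in(.210,.216):
    b=M.T@(np.array([.569,.149,top])-p);print(top,"flange far r18",pj(b[0]-.018,b[1],b[2]),"1mm:",pj(b[0]-.019,b[1],b[2]))
print("collar far",pj(-.015,.036,0),pj(-.015,.048,0))
h=cv2.cvtColor(c["img"],cv2.COLOR_BGR2HSV);print([(v,h[v,259].tolist()) for v in range(172,226)])
z=lambda im,b,k:cv2.resize(im[b[1]:b[3],b[0]:b[2]],None,fx=k,fy=k,interpolation=cv2.INTER_CUBIC)
cv2.imwrite("pics/s8c.png",np.hstack([z(s["img"],(300,160,350,220),7),z(c["img"],(205,150,315,270),3.5)]))
E
```

```text
t 17.95 pos [0.5692 0.1501 0.2832] yaw 10.41 turn units [ 0.0002  0.     -0.    ]
units [ 0.0086  0.0013 -0.0031] mm 1.1113902642871833 F [-0.24  0.34 -0.95] op 0.209
0.21 flange far r18 [257.  189.6] 1mm: [257.  188.1]
0.216 flange far r18 [257.  191.7] 1mm: [257.  190.2]
collar far [257.3 208.6] [257.3 202.7]
[(172, [111, 11, 240]), (173, [113, 10, 241]), (174, [111, 11, 241]), (175, [110, 10, 240]), (176, [110, 10, 241]), (177, [113, 10, 241]), (178, [113, 10, 241]), (179, [113, 9, 242]), (180, [113, 9, 242]), (181, [114, 11, 240]), (182, [114, 11, 235]), (183, [114, 11, 229]), (184, [111, 11, 226]), (185, [112, 12, 225]), (186, [110, 14, 224]), (187, [112, 12, 225]), (188, [111, 15, 225]), (189, [135, 10, 209]), (190, [10, 47, 194]), (191, [15, 126, 200]), (192, [16, 160, 227]), (193, [18, 158, 243]), (194, [19, 155, 247]), (195, [19, 155, 247]), (196, [19, 155, 247]), (197, [19, 158, 247]), (198, [20, 155, 247]), (199, [19, 157, 247]), (200, [19, 157, 247]), (201, [19, 155, 247]), (202, [19, 157, 245]), (203, [18, 159, 239]), (204, [18, 161, 235]), (205, [17, 158, 227]), (206, [14, 118, 203]), (207, [6, 29, 173]), (208, [117, 16, 177]), (209, [114, 19, 184]), (210, [113, 17, 185]), (211, [113, 18, 189]), (212, [115, 15, 203]), (213, [111, 15, 224]), (214, [114, 11, 229]), (215, [111, 11, 225]), (216, [113, 14, 225]), (217, [113, 14, 225]), (218, [115, 14, 225]), (219, [110, 14, 225]), (220, [110, 14, 225]), (221, [120, 13, 217]), (222, [168, 30, 186]), (223, [178, 106, 180]), (224, [0, 166, 184]), (225, [179, 180, 169])]
```

View pics/s8c.png

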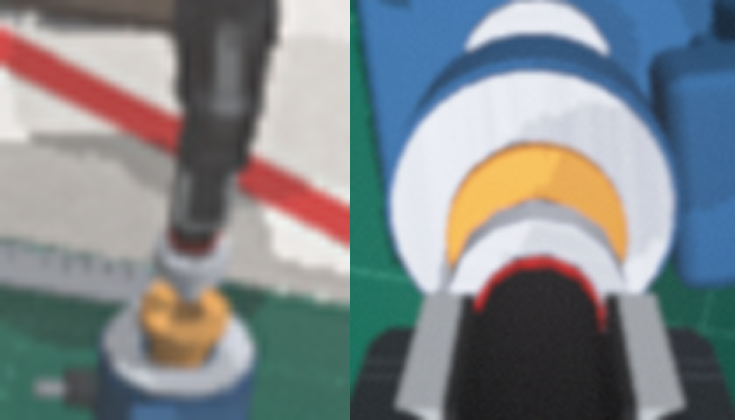

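Crop: the driver's pilot is right over the bush hole. The wrist view says it should go +1 mm in y and the scene view says -1 mm, so it is centred as well as I can measure. I'll lower it gently and watch the force.

Emit:
{"api": "send_rows", "payload": {"plan": [[[0,0.012,0],[0,0,0]],[[0,0.012,0],[0,0,0]],[[0,0.012,0],[0,0,0]],[[0,0.012,0],[0,0,0]],[[0,0.012,0],[0,0,0]],[[0,0,0],[0,0,0]]]}}

```text
time: 18.65
eef_pos: [0.5692, 0.15, 0.2761]
tcp_rot: [0.543, -0.453, 0.452, -0.543]
contact_force: [-0.2, -0.2, -1.7]
opening: 0.218
```

Emit:
{"api": "send_rows", "payload": {"plan": [[[0,0.01,0],[0,0,0]],[[0,0.01,0],[0,0,0]],[[0,0.01,0],[0,0,0]],[[0,0,0],[0,0,0]]]}}

```text
time: 19.05
eef_pos: [0.5692, 0.15, 0.2726]
tcp_rot: [0.543, -0.453, 0.452, -0.543]
contact_force: [0.3, -0.1, -1.5]
opening: 0.212
```

Emit:
{"api": "send_rows", "payload": {"plan": [[[0,0.012,0],[0,0,0]],[[0,0.012,0],[0,0,0]],[[0,0.012,0],[0,0,0]],[[0,0,0],[0,0,0]]]}}

```text
time: 19.45
eef_pos: [0.5692, 0.15, 0.2682]
tcp_rot: [0.543, -0.453, 0.452, -0.543]
contact_force: [0.6, -0.4, -1.7]
opening: 0.215
```

Emit:
{"api": "send_rows", "payload": {"plan": [[[0,0.01,0],[0,0,0]],[[0,0.01,0],[0,0,0]],[[0,0.01,0],[0,0,0]],[[0,0,0],[0,0,0]]]}}

```text
time: 19.85
eef_pos: [0.5692, 0.15, 0.2647]
tcp_rot: [0.543, -0.453, 0.452, -0.543]
contact_force: [-0.0, -0.4, -1.5]
opening: 0.214
```

Emit:
{"api": "send_rows", "payload": {"plan": [[[0,0.008,0],[0,0,0]],[[0,0.008,0],[0,0,0]],[[0,0.008,0],[0,0,0]],[[0,0,0],[0,0,0]]]}}

```text
time: 20.25
eef_pos: [0.5693, 0.15, 0.2621]
tcp_rot: [0.543, -0.453, 0.453, -0.543]
contact_force: [-0.5, -0.2, -1.9]
opening: 0.217
```

Emit:
{"api": "send_rows", "payload": {"plan": [[[0,0.008,0],[0,0,0]],[[0,0.008,0],[0,0,0]],[[0,0.008,0],[0,0,0]],[[0,0,0],[0,0,0]]]}}

```text
time: 20.65
eef_pos: [0.5695, 0.1499, 0.2608]
tcp_rot: [0.543, -0.452, 0.453, -0.543]
contact_force: [-1.7, -0.8, 4.9]
opening: 0.213
```

Contact: the net push is about 6.5 N with the collar at z ≈ 0.2126, so the bush is about 11.6 mm proud. Home is expected near TCP z ≈ 0.249. Pressing on in small steps.

Emit:
{"api": "send_rows", "payload": {"plan": [[[0,0.008,0],[0,0,0]],[[0,0.008,0],[0,0,0]],[[0,0.008,0],[0,0,0]],[[0,0,0],[0,0,0]]]}}

```text
time: 21.05
eef_pos: [0.5696, 0.1497, 0.2588]
tcp_rot: [-0.543, 0.452, -0.453, 0.543]
contact_force: [-3.6, -1.5, 6.7]
opening: 0.212
```

Emit:
{"api": "send_rows", "payload": {"plan": [[[0,0.008,-0.003],[0,0,0]],[[0,0.008,-0.003],[0,0,0]],[[0,0.008,0],[0,0,0]],[[0,0.008,0],[0,0,0]],[[0,0,0],[0,0,0]]]}}

```text
time: 21.55
eef_pos: [0.5695, 0.1498, 0.2572]
tcp_rot: [-0.543, 0.451, -0.454, 0.544]
contact_force: [-5.4, -2.0, 12.2]
opening: 0.218
```

```bash
python3 - <<'E'
from h import *
go(.569,.149,.249); print(get_state()["wrist_torque"].round(2))
s=read_camera("scene");c,T=wrist();cv2.imwrite("pics/w9.png",c["img"])
z=lambda im,b,k:cv2.resize(im[b[1]:b[3],b[0]:b[2]],None,fx=k,fy=k,interpolation=cv2.INTER_CUBIC)
cv2.imwrite("pics/s9c.png",np.hstack([z(s["img"],(300,160,350,220),7),z(c["img"],(205,150,315,270),3.5)]))
E
```

```text
t 21.55 pos [0.5695 0.1498 0.2572] yaw 10.42 turn units [-0.0005  0.      0.0002]
units [ 0.0055  0.0685 -0.0049] mm 8.270095336018228 F [-5.42 -1.96 12.16] op 0.218
[-0.36  1.1  -0.02]
```

View pics/s9c.png

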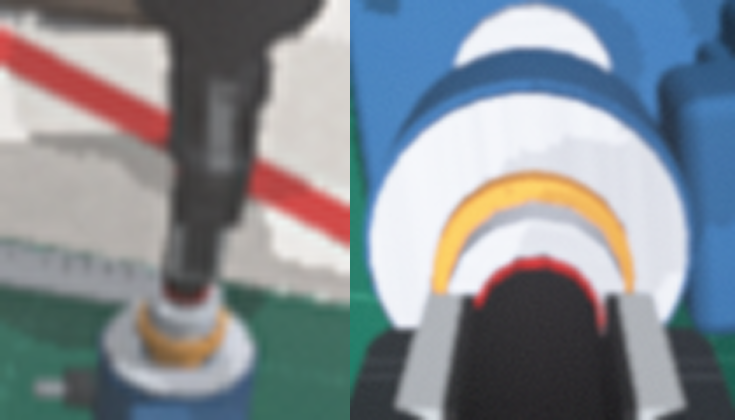

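Crop (the twelfth picture viewed, so numbers only from here): the collar is seated square and concentric on the flange, and the bush is part-way down. Continuing with a little side-force relief.

Emit:
{"api": "send_rows", "payload": {"plan": [[[0.002,0.008,-0.004],[0,0,0]],[[0.002,0.008,-0.004],[0,0,0]],[[0,0.008,0],[0,0,0]],[[0,0,0],[0,0,0]]]}}

```text
time: 22.05
eef_pos: [0.5692, 0.1495, 0.2535]
tcp_rot: [-0.542, 0.451, -0.454, 0.545]
contact_force: [-2.4, -1.1, 8.6]
opening: 0.214
```

Emit:
{"api": "send_rows", "payload": {"plan": [[[0,0.006,0],[0,0,0]],[[0,0.006,0],[0,0,0]],[[0,0.006,0],[0,0,0]],[[0,0,0],[0,0,0]]]}}

```text
time: 22.45
eef_pos: [0.5692, 0.1495, 0.2513]
tcp_rot: [-0.542, 0.451, -0.454, 0.545]
contact_force: [-2.4, -1.0, 8.7]
opening: 0.211
```

Emit:
{"api": "send_rows", "payload": {"plan": [[[0,0.005,0],[0,0,0]],[[0,0.005,0],[0,0,0]],[[0,0.003,0],[0,0,0]],[[0,0,0],[0,0,0]]]}}

```text
time: 22.85
eef_pos: [0.5692, 0.1495, 0.2498]
tcp_rot: [-0.542, 0.451, -0.454, 0.545]
contact_force: [-2.1, 0.0, 9.3]
opening: 0.214
```

Emit:
{"api": "send_rows", "payload": {"plan": [[[0,0.004,0],[0,0,0]],[[0,0.004,0],[0,0,0]],[[0,0,0],[0,0,0]]]}}

```text
time: 23.15
eef_pos: [0.5692, 0.1495, 0.2491]
tcp_rot: [-0.542, 0.451, -0.454, 0.545]
contact_force: [-3.1, -0.2, 10.0]
opening: 0.211
```

Emit:
{"api": "send_rows", "payload": {"plan": [[[0,0.004,0],[0,0,0]],[[0,0.004,0],[0,0,0]],[[0,0,0],[0,0,0]]]}}

```text
time: 23.45
eef_pos: [0.5692, 0.1494, 0.249]
tcp_rot: [-0.542, 0.451, -0.454, 0.545]
contact_force: [-4.0, -0.7, 13.1]
opening: 0.214
```

Emit:
{"api": "send_rows", "payload": {"plan": [[[0,0.006,0],[0,0,0]],[[0,0.006,0],[0,0,0]],[[0,0,0],[0,0,0]]]}}

```text
time: 23.75
eef_pos: [0.5692, 0.1495, 0.249]
tcp_rot: [-0.542, 0.451, -0.454, 0.545]
contact_force: [-5.3, -0.6, 16.5]
opening: 0.213
```

It bottomed: two further steps raised the force from 10 to 16.5 N with no movement, at TCP z 0.2490 against 0.2492 expected. Withdrawing.

Emit:
{"api": "send_rows", "payload": {"plan": [[[0,-0.03,0],[0,0,0]],[[0,-0.03,0],[0,0,0]],[[0,-0.04,0],[0,0,0]],[[0,-0.06,0],[0,0,0]],[[0,-0.1,0],[0,0,0]],[[0,-0.15,0],[0,0,0]],[[0,-0.15,0],[0,0,0]],[[0,-0.06,0],[0,0,0]],[[0,0,0],[0,0,0]],[[0,0,0],[0,0,0]]]}}

```text
time: 24.75
eef_pos: [0.5674, 0.1492, 0.3164]
tcp_rot: [0.544, -0.453, 0.452, -0.543]
contact_force: [0.4, -0.2, -1.7]
opening: 0.215
```

```bash
python3 - <<'E'
from h import *
go(.5636,-.3494,.315)
st=get_state();c,T=wrist();s=read_camera("scene");t=read_camera("top")
cv2.imwrite("pics/w10.png",c["img"]);cv2.imwrite("pics/s10.png",s["img"])
print("wrist pred flange z.201",np.round(proj(c,T,[.569,.148,.201]),1),"far edge r18",np.round(proj(c,T,[.569-.003,.148+.0177,.201]),1),"r17.5 proud11:",np.round(proj(c,T,[.569-.003,.148+.0177,.212]),1))
h=cv2.cvtColor(c["img"],cv2.COLOR_BGR2HSV)
print([(v,h[v,258].tolist()) for v in range(150,200,2)])
print("gold scene",blobs(s["img"],(10,110,80),(30,255,255),(310,190,345,225)))
W2=np.linalg.inv(s["world_from_camera"])
def ps(P):
    q=W2@np.r_[P,1];return np.round([s["fx"]*q[0]/q[2]+s["cx"],s["fy"]*q[1]/q[2]+s["cy"]],2)
print("pred flange mid seated",ps([.569,.148,.199]),"proud 5",ps([.569,.148,.204]))
# driver lean in grip
W=np.linalg.inv(np.asarray(c["mount"]))
print([(v,h[v,259].tolist()) for v in list(range(198,226,1))],[(v,h[v,258].tolist()) for v in list(range(276,290,2))+list(range(329,340,2))])
E
```

```text
t 24.75 pos [0.5674 0.1492 0.3164] yaw 10.41 turn units [ 0.0002  0.     -0.    ]
units [ 4.0814  0.0114 -0.7816] mm 498.665466000134 F [ 0.36 -0.2  -1.73] op 0.215
wrist pred flange z.201 [259.4 199.1] far edge r18 [259.7 177.8] r17.5 proud11: [259.7 180.7]
[(150, [111, 18, 222]), (152, [111, 25, 216]), (154, [108, 76, 141]), (156, [106, 151, 108]), (158, [106, 148, 114]), (160, [106, 152, 141]), (162, [109, 65, 168]), (164, [112, 17, 222]), (166, [110, 14, 223]), (168, [108, 15, 224]), (170, [110, 14, 223]), (172, [108, 14, 223]), (174, [112, 17, 220]), (176, [138, 7, 187]), (178, [15, 133, 193]), (180, [18, 164, 231]), (182, [18, 166, 231]), (184, [17, 165, 230]), (186, [17, 163, 230]), (188, [17, 167, 231]), (190, [15, 138, 185]), (192, [110, 87, 111]), (194, [106, 136, 114]), (196, [108, 104, 105]), (198, [13, 82, 87])]
gold scene [(np.int32(79), [320, 204, 11, 9], [325.2, 207.8])]
pred flange mid seated [325.36 207.76] proud 5 [325.52 206.45]
[(198, [12, 65, 86]), (199, [15, 120, 89]), (200, [15, 130, 92]), (201, [15, 125, 92]), (202, [16, 135, 89]), (203, [16, 132, 91]), (204, [15, 146, 115]), (205, [16, 155, 146]), (206, [15, 123, 162]), (207, [12, 59, 159]), (208, [0, 7, 153]), (209, [117, 14, 159]), (210, [111, 16, 160]), (211, [115, 17, 164]), (212, [113, 17, 177]), (213, [113, 17, 198]), (214, [112, 19, 205]), (215, [111, 18, 202]), (216, [114, 18, 200]), (217, [115, 17, 198]), (218, [113, 17, 200]), (219, [114, 19, 201]), (220, [111, 18, 199]), (221, [123, 14, 188]), (222, [167, 33, 162]), (223, [178, 107, 158]), (224, [179, 171, 161]), (225, [0, 186, 145])] [(276, [105, 20, 25]), (278, [0, 185, 84]), (280, [0, 209, 150]), (282, [0, 211, 162]), (284, [0, 204, 160]), (286, [179, 149, 58]), (288, [60, 8, 31]), (329, [0, 17, 30]), (331, [60, 10, 25]), (333, [0, 18, 29]), (335, [14, 115, 51]), (337, [9, 85, 39]), (339, [107, 46, 39])]
```

The bush reads home: the flange's far edge is at v≈177 (seated prediction 177.8), and the scene centroid (325.2,207.8) matches the seated prediction (325.4,207.8). The driver's seating in the grip is unchanged. Carrying it back.

Emit:
{"api": "send_rows", "payload": {"plan": [[[0.2,0,-0.04],[0,0,0]],[[0.35,0,-0.07],[0,0,0]],[[0.37,0,-0.07],[0,0,0]],[[0.37,0,-0.07],[0,0,0]],[[0.37,0,-0.07],[0,0,0]],[[0.37,0,-0.07],[0,0,0]],[[0.37,0,-0.07],[0,0,0]],[[0.37,0,-0.07],[0,0,0]],[[0.37,0,-0.07],[0,0,0]],[[0.37,0,-0.07],[0,0,0]],[[0.35,0,-0.07],[0,0,0]],[[0.22,0,-0.042],[0,0,0]]]}}

```text
time: 26.1
eef_pos: [0.5629, -0.3523, 0.3155]
tcp_rot: [0.543, -0.454, 0.453, -0.543]
contact_force: [-0.7, 0.8, -1.6]
opening: 0.213
```

Emit:
{"api": "send_rows", "payload": {"plan": [[[0,0.2,0],[0,0,0]],[[0,0.3,0],[0,0,0]],[[0,0.3,0],[0,0,0]],[[0,0.3,0],[0,0,0]],[[0,0.2,0],[0,0,0]],[[0,0.1,0],[0,0,0]],[[0,0,0],[0,0,0]],[[0,0,0],[0,0,0]]]}}

```text
time: 26.9
eef_pos: [0.5644, -0.3497, 0.15]
tcp_rot: [0.543, -0.452, 0.453, -0.543]
contact_force: [0.1, -0.2, -0.7]
opening: 0.215
```

```bash
python3 - <<'E'
from h import *
go(.5636,-.3494,.0992)
E
```

```text
t 26.9 pos [ 0.5644 -0.3497  0.15  ] yaw 10.4 turn units [-0.0002  0.      0.0002]
units [-0.0037  0.4237 -0.0064] mm 50.853057844081874 F [ 0.13 -0.16 -0.73] op 0.215
```

Emit:
{"api": "send_rows", "payload": {"plan": [[[-0.003,0.15,-0.006],[0,0,0]],[[0,0.1,0],[0,0,0]],[[0,0.05,0],[0,0,0]],[[0,0.04,0],[0,0,0]],[[0,0.03,0],[0,0,0]],[[0,0,0],[0,0,0]],[[0,0,0],[0,0,0]]]}}

```text
time: 27.6
eef_pos: [0.5633, -0.3492, 0.105]
tcp_rot: [0.543, -0.452, 0.453, -0.543]
contact_force: [-0.0, 0.2, -1.9]
opening: 0.212
```

Emit:
{"api": "send_rows", "payload": {"plan": [[[0,0.015,0],[0,0,0]],[[0,0.015,0],[0,0,0]],[[0,0.01,0],[0,0,0]],[[0,0.008,0],[0,0,0]],[[0,0,0],[0,0,0]]]}}

```text
time: 28.1
eef_pos: [0.5631, -0.3491, 0.0992]
tcp_rot: [0.543, -0.453, 0.453, -0.543]
contact_force: [-0.5, -0.1, 0.3]
opening: 0.212
```

Touching down at z 0.0992, exactly the height it was picked at (the force has gone from -1.9 to +0.3 N). Release and retreat.

Emit:
{"api": "send_rows", "payload": {"plan": [[[0,0.003,0],[0,0,0]],[[0,0,0],[0,0,0]],[[0,0,0],[0,0,0]]]}}

```text
time: 28.4
eef_pos: [0.5632, -0.3492, 0.0992]
tcp_rot: [0.543, -0.453, 0.453, -0.543]
contact_force: [-2.3, 0.9, 4.2]
opening: 0.212
```

Emit:
{"api": "send_rows", "payload": {"plan": [[[0,0,0],[0,0,0]],[[0,0,0],[0,0,0]],[[0,0,0],[0,0,0]],[[0,0,0],[0,0,0]],[[0,0,0],[0,0,0]],[[0,0,0],[0,0,0]],[[0,0,0],[0,0,0]],[[0,0,0],[0,0,0]],[[0,0,0],[0,0,0]]], "gripper": 0.0}}

```text
time: 29.3
eef_pos: [0.5631, -0.349, 0.0984]
tcp_rot: [-0.543, 0.453, -0.453, 0.543]
contact_force: [-0.3, 0.8, -0.1]
opening: 1.001
```

Emit:
{"api": "send_rows", "payload": {"plan": [[[0,-0.05,0],[0,0,0]],[[0,-0.1,0],[0,0,0]],[[0,-0.2,0],[0,0,0]],[[0,-0.3,0],[0,0,0]],[[0,-0.3,0],[0,0,0]],[[0,-0.28,0],[0,0,0]],[[0,0,0],[0,0,0]],[[0,0,0],[0,0,0]],[[0,0,0],[0,0,0]]]}}

```text
time: 30.2
eef_pos: [0.5625, -0.3485, 0.2448]
tcp_rot: [-0.543, 0.453, -0.452, 0.543]
contact_force: [-0.3, 0.1, -0.5]
opening: 1.002
```

```bash
python3 - <<'E'
from h import *
go(.5624,-.3484,.2467)
c,T=wrist(); cv2.imwrite("pics/w11.png",c["img"])
s=read_camera("scene");t=read_camera("top")
a=cv2.imread("pics/w5.png")
print("shift wrist",cv2.phaseCorrelate(np.float32(cv2.cvtColor(a,6))[140:240,230:290],np.float32(cv2.cvtColor(c["img"],6))[140:240,230:290]))
for b in blobs(c["img"],(0,0,0),(180,255,60),(180,60,340,260),150):print(b)
for b in blobs(c["img"],(0,130,70),(7,255,255),(180,60,340,300),5):print("red",b)
print("pred top/collar",proj(c,T,[.5625,-.349,.133]),proj(c,T,[.5625,-.349,.057]))
# scene before/after
for n,k in("scene",s),("top",t):
    d=cv2.absdiff(cv2.imread(f"pics/{n}0.png"),k["img"]).max(2);m=cv2.morphologyEx((d>45).astype(np.uint8),cv2.MORPH_OPEN,np.ones((2,2)))
    q=cv2.connectedComponentsWithStats(m);print(n,[x.tolist() for x in q[2][1:] if x[4]>15])
print("gold scene",blobs(s["img"],(10,110,80),(30,255,255),(310,190,345,225)))
E
```

```text
t 30.2 pos [ 0.5625 -0.3485  0.2448] yaw 10.4 turn units [ 0.0002  0.     -0.0003]
units [-0.0012 -0.0155 -0.0009] mm 1.863475239752481 F [-0.25  0.13 -0.52] op 1.002
shift wrist ((0.5239646262862543, 0.11480430317349999), 0.9367797133127849)
(np.int32(315), [250, 192, 20, 20], [259.3, 201.3])
red (np.int32(85), [248, 187, 22, 13], [258.4, 191.1])
red (np.int32(6), [270, 198, 1, 6], [270.0, 200.5])
pred top/collar (np.float64(257.69098192831257), np.float64(199.26180033142595)) (np.float64(257.96655660490995), np.float64(180.026413717401))
scene [[107, 0, 157, 96, 4425], [266, 0, 28, 14, 271], [305, 0, 65, 140, 3451], [263, 18, 6, 17, 68], [277, 27, 43, 58, 1277], [227, 32, 17, 4, 38], [248, 32, 22, 7, 75], [135, 39, 137, 136, 4030], [189, 51, 7, 6, 20], [176, 59, 18, 13, 75], [153, 65, 29, 22, 317], [149, 78, 4, 6, 18], [328, 81, 6, 7, 22], [291, 97, 9, 35, 218], [307, 119, 16, 3, 32], [250, 129, 11, 5, 36], [214, 144, 13, 6, 60], [56, 146, 42, 43, 350], [148, 146, 5, 5, 18], [255, 151, 26, 9, 152], [255, 159, 37, 13, 249], [139, 160, 8, 3, 19], [68, 169, 36, 30, 501], [231, 170, 22, 4, 61], [112, 177, 4, 11, 28], [95, 193, 9, 15, 61], [317, 204, 16, 11, 130], [253, 211, 12, 14, 122]]
top [[306, 137, 85, 73, 2634], [390, 167, 7, 11, 43], [177, 171, 15, 12, 124], [405, 174, 28, 29, 537], [438, 174, 10, 72, 385], [133, 195, 217, 189, 11257], [392, 197, 6, 5, 26], [247, 204, 11, 11, 92], [424, 205, 7, 3, 19], [383, 262, 62, 11, 319], [243, 290, 261, 94, 12700], [334, 293, 88, 19, 900], [473, 306, 33, 40, 450], [317, 313, 19, 12, 151], [459, 351, 14, 3, 38]]
gold scene [(np.int32(79), [320, 204, 11, 9], [325.1, 207.8])]
```

```bash
python3 -c "
from plant import *
print(sign_off(), get_state()['time'])"
```

```text
the job is handed in; nothing more can be done
the job is handed in; nothing more can be done
```

The bushing is pressed home in the press head, the driver is back in its middle hole, and I handed the job in at about 30 s of the 67 s allowed. `sign_off` reports no verdict.

- **Starting the bushing:** I set it in the bore by hand and let go. It settled upright, about 11.6 mm proud going by where the driver first touched it.
- **Pressing:** The driver met about 9–14 N on the way in. Contact came at tool height 0.2490 m, against 0.2492 m expected. Two more small steps raised the wrist reading from 10 to 16.5 N with no movement, so I stopped there, well under the 40 N limit.
- **Bushing seated:** After pressing, the wrist and scene views both match a seated flange within about 1 pixel, which is about 1 mm in the wrist view but nearly 3 mm in the scene view. The force and height at bottoming are the firmer evidence.
- **Driver returned:** It came to rest at its pick-up height, and the wrist image before and after differs by about 0.5 pixel (under 1 mm).
- **Everything else:** Comparing the scene image before and after shows changes only at the arm, its shadows, and the bushing's old and new places. The top view's larger changes I put down to the arm and its shadows, without checking them one by one. The gripper is open and clear of the block.

**Disagreement:** While lining up the driver, the wrist and scene cameras disagreed by about 2 mm across the bore. I set it between the two, and the pilot went in without resistance. A side force of up to about 5 N built up during pressing; a small sideways shift brought it down to about 2 N, but it was back to 5 N at the final push.

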